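# Re-sort the graded mushrooms onto their discs

### The arm

A 7-joint arm with a two-finger parallel gripper is mounted at the origin on the work surface. World frame = base frame: x ahead of the robot, y to its left, z up, the work surface at z = 0. Lengths are in m, angles in rad, forces in N, time in s.
With the tool pointing down it reaches from about 0.4 to 0.9 m from the base axis. Payload 5.6 kg.
Tool frame: the origin (TCP) lies midway between the tips of the shut fingers; the grasp point (between the pads) lies 19 mm behind it; z points along the fingers, y is the line along which they close (so a half turn about z gives the same grasp; the last joint's range is limited). The gripper opens to 92 mm and grips with 3 to 60 N. Pads are 20 mm wide; open, the fingers measure 128 mm over their backs; the gripper's body (75 mm by 189 mm) begins 69 mm behind the grasp point.
Start: joints at [1.294, 0.468, -0.012, 1.603, 0.006, 1.071, -0.056], TCP at [0.151, -0.632, 0.215] pointing down, gripper open.
Joint ranges: [-2.53, 2.53], [-0.31, 2.02], [-1.57, 1.55], [0.28, 2.44], [-1.29, 4.43], [0.15, 1.84], [-2.92, 2.92]. Speed limits (rad/s): [2.57, 2.57, 3.14, 3.14, 3.14, 3.14, 3.14].

### API

Orientations are given as a rotation vector (axis times angle).
In Python, from rig import ctrl gives the robot as it stands.
- The arm moves only by the tool play_rows, never from a script. Its argument "rows" is a list of rows, each a list of 5 numbers: the opening in per cent of the stroke, from 0 (shut) to 100 (fully open), then the shift along the world's x, y, z in cm, then the turn about the world's z in rad. A call has 1 to 8 rows; each row shifts and turns the commanded pose from where the row before left it; what a row does not reach is not made up. A row lasts 1/8 s, in which the tool goes at most 62.5 mm and 10.7 degrees, less where a joint would pass 70% of its speed; a pose out of reach is approached as far as the arm can. A call with a gripper value outside its range is refused whole. The fingers move at their own pace and stop on an object; "squeeze" is the grip in N (left out, the last holds). Time passes only in rows, so rows that do not move let the fingers close. It gives the time, the measured TCP pose, the force, the opening and the grip force at its end, in the units of the state.
- ctrl.read_state(): the state, without advancing time (a new reading comes with each control period).
- ctrl.camera(name): name is "side" or "top" or "wrist"; returns (picture, depth): 400x640x3 uint8, red, green, blue; 400x640 float32, m along the optical axis (not along the pixel's ray), 0 where there is no reading.
- ctrl.calibration(name): a dict with "intrinsics" (3x3 intrinsics, pixels), "origin" and "orientation" of the camera in the world; the wrist camera has in their place "hand_eye" (4x4, takes a point from camera to tool coordinates, whose origin is the TCP and whose axes are the flange's). Camera axes: x right, y down, z forward; pixel columns grow to the right and rows downward; lengths in m; the calibration is good to about 2 mm. The wrist camera is an equidistant fisheye: a pixel r from the principal point sees the ray r / f radians off the axis. A picture is of the moment at which its call begins: read the wrist's pose just before it. calibration takes no time and is no camera call.
- ctrl.hand_in(): hands the job in; it is judged then, once.
The state is a dict: "time_s": time; "qpos": joint angles; "dq": joint speeds; "tau": joint torques, N m; "position": TCP position; "tcp_rot": TCP orientation; "wrist_force": force on the tool from outside, world axes, zero at the start; "wrist_torque": the same for the moment, N m; "opening": finger opening in m; "grasp_force": force on a finger pad.
Only numpy, scipy, OpenCV 4.12 (cv2) and the standard library are available. Lean on these libraries where they do the work, as an engineer would, in place of code of your own. Each camera call takes 0.05 s, during which the arm holds its last target. There are 200 camera calls.

### The job

The four graded mushrooms have been set on the wrong grading discs: move them so that each stands stem up in the middle of the disc of its own size rank, the smallest mushroom on the smallest round disc and so on up to the largest on the largest. The empty square tile is free for parking one on the way; never put a mushroom on the bare bench, set each one down gently without dropping it, and leave the dial gauge where it lies.

Things in the scene. Friction and masses are not known exactly. Their poses are not given: they have to be found in the camera images.
- mushroom_smallest: the smallest of four firm off-white button mushrooms, standing stem up on its flattened round cap: cap 34 mm across (widest at about half its height) and 18 mm high with a dark gill ring on top; round upright stem 13 mm thick in the centre, rising 22 mm above the cap (40 mm overall); about 14 g. Origin: centre of the cap's underside, where it rests; z up along the stem.
- mushroom_second: the second smallest of four firm off-white button mushrooms, standing stem up on its flattened round cap: cap 44 mm across (widest at about half its height) and 22 mm high with a dark gill ring on top; round upright stem 15 mm thick in the centre, rising 25 mm above the cap (47 mm overall); about 24 g. Origin: centre of the cap's underside, where it rests; z up along the stem.
- mushroom_third: the second largest of four firm off-white button mushrooms, standing stem up on its flattened round cap: cap 54 mm across (widest at about half its height) and 26 mm high with a dark gill ring on top; round upright stem 18 mm thick in the centre, rising 27 mm above the cap (53 mm overall); about 40 g. Origin: centre of the cap's underside, where it rests; z up along the stem.
- mushroom_largest: the largest of four firm off-white button mushrooms, standing stem up on its flattened round cap: cap 64 mm across (widest at about half its height) and 30 mm high with a dark gill ring on top; round upright stem 20 mm thick in the centre, rising 30 mm above the cap (60 mm overall); about 60 g. Origin: centre of the cap's underside, where it rests; z up along the stem.
- disc_smallest: the smallest of four round flat blue plastic grading discs, 80 mm across, 8 mm thick, flat on top with no rim, fixed to the bench; belongs to the smallest mushroom. Origin: centre of its underside on the bench (top face 8 mm above); z up.
- disc_second: the second smallest of four round flat blue plastic grading discs, 95 mm across, 8 mm thick, flat on top with no rim, fixed to the bench; belongs to the second smallest mushroom. Origin: centre of its underside on the bench (top face 8 mm above); z up.
- disc_third: the second largest of four round flat blue plastic grading discs, 110 mm across, 8 mm thick, flat on top with no rim, fixed to the bench; belongs to the second largest mushroom. Origin: centre of its underside on the bench (top face 8 mm above); z up.
- disc_largest: the largest of four round flat blue plastic grading discs, 125 mm across, 8 mm thick, flat on top with no rim, fixed to the bench; belongs to the largest mushroom. Origin: centre of its underside on the bench (top face 8 mm above); z up.
- spare_tile: square flat blue plastic tile, 100 x 100 mm, 8 mm thick, no rim, fixed to the bench, empty at the start: the free place for parking a mushroom. Origin: centre of its underside (top face 8 mm above); z up.
- dial_gauge: bystander: loose steel dial gauge lying on the bench, a round case 58 mm across and 26 mm high with a white dial, and a short arm with a 20 mm thick, 20 mm high knurled end, 68 mm from the origin at most, along its +x. Origin: centre of the case's underside.

How it is judged:
At the end, for the whole second after the job is handed in: Each mushroom is released and at rest, stem up (within 0.2 rad), on top of the round disc of its own size rank, its centre within 15 mm of the disc's centre; so the square tile is empty (horizontal distance between mushroom_smallest and disc_smallest below 0.015 m and z of mushroom_smallest in the frame of disc_smallest between 0.005 and 0.012 m and angle between each of mushroom_smallest, mushroom_second, mushroom_third, mushroom_largest's own z axis and vertical below 0.2 rad and linear speed of each of mushroom_smallest, mushroom_second, mushroom_third, mushroom_largest below 0.02 m/s and contact force between each of mushroom_smallest, mushroom_second, mushroom_third, mushroom_largest and the fingers below 0.05 N and horizontal distance between mushroom_second and disc_second below 0.015 m and z of mushroom_second in the frame of disc_second between 0.005 and 0.012 m and horizontal distance between mushroom_third and disc_third below 0.015 m and z of mushroom_third in the frame of disc_third between 0.005 and 0.012 m and horizontal distance between mushroom_largest and disc_largest below 0.015 m and z of mushroom_largest in the frame of disc_largest between 0.005 and 0.012 m); the robot touches nothing.
It fails at once if a mushroom is put on the bare bench (its underside below 4 mm) (height (world z) of any of mushroom_smallest, mushroom_second, mushroom_third, mushroom_largest below 0.004 m).
It fails at once if a mushroom is dropped or thrown (faster than 0.6 m/s with no finger on it) ((linear speed of mushroom_smallest above 0.6 m/s and contact force between mushroom_smallest and the fingers below 0.02 N) or (linear speed of mushroom_second above 0.6 m/s and contact force between mushroom_second and the fingers below 0.02 N) or (linear speed of mushroom_third above 0.6 m/s and contact force between mushroom_third and the fingers below 0.02 N) or (linear speed of mushroom_largest above 0.6 m/s and contact force between mushroom_largest and the fingers below 0.02 N)).
It fails at once if the dial gauge is pushed more than 20 mm from its place (distance of dial_gauge from where it was at the start of the episode above 0.02 m).
It also fails if it takes over 120 s, if anything falls off the work surface, if the arm or the gripper's body presses on something with over 40 N, if the wrist force passes 120 N, or if a joint passes its speed limit or range.

## Working session

There is one attempt and no reset: what is moved stays moved. The work goes in short steps, Python scripts to look and compute and a tool call to move; the robot and the scene stay as the last step left them, time stands still between calls to the robot, and variables do not carry over. Pictures are saved under pics/ and viewed, at most 14 in all, crops included, and the job is handed in when it is done.

Besides the shell and the picture viewer there is one more tool, called after ">>>" as name([rows], argument=value, ...), one row to a line, values as JSON. play_rows: Moves the arm, as the interface text tells. Its arguments: {"type":"object","properties":{"rows":{"type":"array","items":{"type":"array","items":{"type":"number"}}},"squeeze":{"type":"number"}},"required":["rows"]}

```bash
ls; mkdir -p pics
python3 - <<'E'
from rig import ctrl
import cv2,numpy as np
s=ctrl.read_state();print(s)
for n in ["top","side"]:
    p,d=ctrl.camera(n);cv2.imwrite(f"pics/{n}0.png",p[:,:,::-1]);np.save(f"pics/{n}0.npy",d);print(ctrl.calibration(n))
E
```

```text
pics
{'time_s': 0.0, 'qpos': array([ 1.29400098,  0.4683811 , -0.01164747,  1.60362157,  0.00601196,
        1.07143458, -0.05629754]), 'dq': array([-2.73214717e-04, -9.00312428e-04,  9.31172891e-04, -8.20601612e-05,
        4.43560006e-04, -3.28468946e-04, -1.73908637e-03]), 'tau': array([-3.41219911e-04, -5.20569205e+01, -1.22160738e-02, -2.43746048e+01,
       -5.66064706e-02,  1.72326691e-02,  1.42612776e-04]), 'position': array([ 0.15040188, -0.63174466,  0.2136387 ]), 'tcp_rot': array([-3.11838694e+00, -3.66176598e-01,  5.12062953e-04]), 'wrist_force': array([-0.7234843 ,  0.37032455, -0.76968824]), 'wrist_torque': array([ 0.01716714, -0.00659278, -0.00460922]), 'grasp_force': 0.0, 'opening': 0.09199924940806338}
{'intrinsics': array([[378.302655  ,   0.        , 321.71668702],
       [  0.        , 378.302655  , 198.66489719],
       [  0.        ,   0.        ,   1.        ]]), 'origin': array([ 0.41575171, -0.04765174,  0.79762964]), 'orientation': array([-1.91481004,  2.3120022 , -0.23755328])}
{'intrinsics': array([[365.05461611,   0.        , 325.41939984],
       [  0.        , 365.05461611, 205.62141756],
       [  0.        ,   0.        ,   1.        ]]), 'origin': array([ 0.15878356, -0.51521722,  0.55804373]), 'orientation': array([-2.19028831,  0.79810958, -0.36383114])}
```

View pics/top0.png

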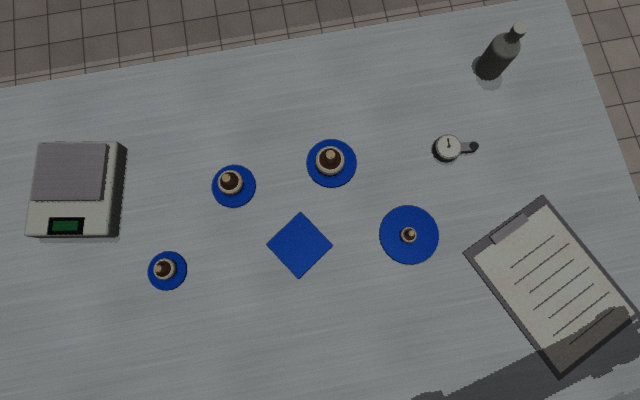

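View pics/side0.png

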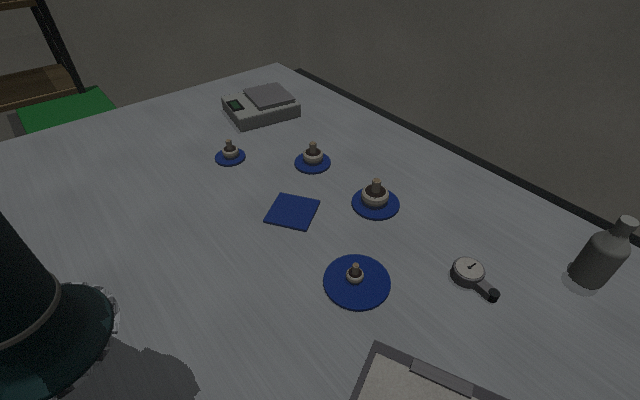

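The top view shows the discs at about (233,186), (331,163), (409,235) and (167,270), with the tile at (300,245) and the gauge at (450,148). Each disc carries one mushroom. Next I'll measure all of them.

```bash
cat > h.py <<'E'
import cv2,numpy as np
from scipy.spatial.transform import Rotation as R
from rig import ctrl
def cloud(n,d):
    c=ctrl.calibration(n);K=c["intrinsics"];v,u=np.indices(d.shape)
    p=np.stack([(u-K[0,2])/K[0,0]*d,(v-K[1,2])/K[1,1]*d,d],-1)
    return p@R.from_rotvec(c["orientation"]).as_matrix().T+c["origin"]
def look(p,d,n):
    P=cloud(n,d);h=cv2.cvtColor(p,cv2.COLOR_RGB2HSV)
    m=((h[...,0]>105)&(h[...,0]<125)&(h[...,1]>180)&(h[...,2]>60)).astype(np.uint8)
    cs,_=cv2.findContours(m,cv2.RETR_EXTERNAL,cv2.CHAIN_APPROX_NONE)
    for c in cs:
        if cv2.contourArea(c)<300: continue
        q=c[:,0];X=P[q[:,1],q[:,0]]
        x=X[abs(X[:,2]-.008)<.008][:,:2].astype(np.float32)
        ctr,r=cv2.minEnclosingCircle(x)
        f=np.zeros_like(m);cv2.drawContours(f,[cv2.convexHull(c)],-1,1,-1)
        f=cv2.dilate(f,np.ones((5,5)))
        A=np.linalg.lstsq(np.c_[2*x,np.ones(len(x))],(x**2).sum(1),rcond=None)[0]
        M=P[(f>0)&(d>0)];mu=M[M[:,2]>.02];out=""
        if len(mu)>5:
            t=mu[:,2].max();st=mu[mu[:,2]>t-.007];out=f"top {t:.3f} stem {np.round(st[:,:2].mean(0),4)} ext {np.ptp(st[:,:2],axis=0).round(3)} n{len(st)}, cap {np.ptp(mu[:,:2],axis=0).round(3)}"
        print(n,"px",q.mean(0).round(),"enc",np.round(ctr,4),"r",round(r,4),"lsq",A[:2].round(4),round(np.sqrt(A[2]+A[0]**2+A[1]**2),4),out)
E
python3 - <<'E'
from h import *
for n in ["top","side"]:
    look(cv2.imread(f"pics/{n}0.png")[:,:,::-1].copy(),np.load(f"pics/{n}0.npy"),n)
P=cloud("top",np.load("pics/top0.npy"))
print(P[148,450],P[147,473],P[70,490],P[30,515],"bench",P[300,250])
E
```

```text
top px [167. 270.] enc [0.4887 0.2623] r 0.0393 lsq [0.4885 0.2619] 0.0379 top 0.058 stem [0.4919 0.2606] ext [0.013 0.014] n48, cap [0.042 0.042]
top px [299. 245.] enc [ 0.489  -0.0141] r 0.0675 lsq [ 0.49   -0.0139] 0.0554 
top px [409. 234.] enc [ 0.4687 -0.2434] r 0.0618 lsq [ 0.4686 -0.2428] 0.0603 top 0.051 stem [ 0.4677 -0.2378] ext [0.012 0.012] n33, cap [0.032 0.032]
top px [233. 186.] enc [0.6406 0.103 ] r 0.0466 lsq [0.6406 0.1029] 0.0453 top 0.064 stem [0.6448 0.1053] ext [0.016 0.016] n58, cap [0.05  0.052]
top px [331. 163.] enc [ 0.6517 -0.1135] r 0.0542 lsq [ 0.6515 -0.1135] 0.0528 top 0.071 stem [ 0.6514 -0.109 ] ext [0.02  0.019] n75, cap [0.061 0.063]
side px [370. 289.] enc [ 0.4726 -0.2551] r 0.0554 lsq [ 0.4712 -0.2654] 0.0327 top 0.029 stem [ 0.4691 -0.2476] ext [0.027 0.016] n70, cap [0.028 0.016]
[ 0.63066352 -0.36818991  0.02644015] [ 0.62520543 -0.41992469  0.02073099] [ 0.78446574 -0.49378846  0.04182428] [ 0.80495477 -0.50108985  0.14925775] bench [ 3.98178409e-01  1.04463597e-01 -1.91154850e-04]
```

>>> play_rows([
  [100,3.5,4.4,0,0],
  [100,3.5,4.4,0,0],
  [100,3.5,4.4,-1,0],
  [100,3.5,4.4,-1.5,0],
  [100,3.5,4.4,-1.5,0],
  [100,3.5,4.4,-1.5,0],
  [100,3.5,4.4,-1.5,0],
  [100,3.5,4.4,-1,0],
], squeeze=5)

```text
time_s: 1.1
position: [0.431, -0.2787, 0.1338]
tcp_rot: [-3.12, -0.366, 0.001]
wrist_force: [1.2, -0.8, -0.4]
opening: 0.0918
grasp_force: 0.0
```

>>> play_rows([
  [100,3.7,4.1,0,0],
  [100,0,0,-2,0],
  [100,0,0,0,0],
  [100,0,0,0,0],
])

```text
time_s: 1.6
position: [0.4671, -0.2401, 0.1148]
tcp_rot: [3.12, 0.364, -0.001]
wrist_force: [0.9, 0.3, 0.4]
opening: 0.0919
grasp_force: 0.0
```

Run:
```python
from h import *
print(ctrl.read_state()["position"])
p,d=ctrl.camera("wrist");cv2.imwrite("pics/w1.png",p[:,:,::-1])
c=ctrl.calibration("wrist");print(c)
# predicted px of stem top at measured location
s=ctrl.read_state();Rt=R.from_rotvec(s["tcp_rot"]).as_matrix()
for q in ([.4677,-.2378,.048],[.4687,-.2432,.008]):
    t=Rt.T@(np.array(q)-s["position"]);H=c["hand_eye"];k=H[:3,:3].T@(t-H[:3,3])
    th=np.arctan2(np.hypot(k[0],k[1]),k[2]);a=np.arctan2(k[1],k[0]);K=c["intrinsics"]
    print(K[0,2]+K[0,0]*th*np.cos(a),K[1,2]+K[1,1]*th*np.sin(a))
```

```text
[ 0.46710857 -0.24008948  0.11478759]
{'intrinsics': array([[309.70691629,   0.        , 322.42273697],
       [  0.        , 309.70691629, 198.22020809],
       [  0.        ,   0.        ,   1.        ]]), 'hand_eye': array([[-1.25650250e-05, -9.61097077e-01, -2.76210803e-01,
         7.69328418e-02],
       [ 9.99999403e-01, -3.13830042e-04,  1.04650548e-03,
        -6.84962031e-04],
       [-1.09247660e-03, -2.76210625e-01,  9.61096508e-01,
        -1.69352387e-01],
       [ 0.00000000e+00,  0.00000000e+00,  0.00000000e+00,
         1.00000000e+00]])}
319.9972860221115 207.83910846773628
326.1737019969641 194.89895810049737
```

View pics/w1.png

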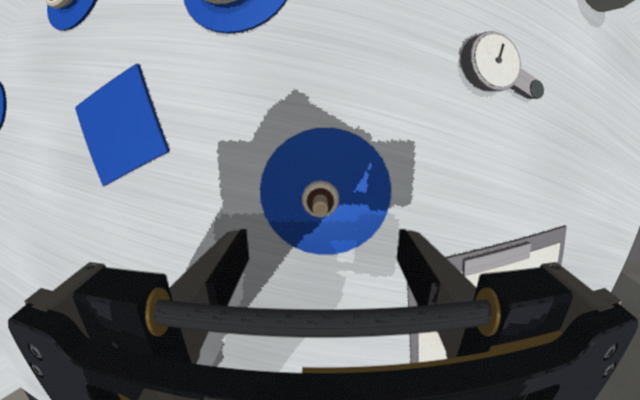

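The wrist view has the stem top at (320,209), against a predicted (320,208), so the measurements agree. Going down to grip.

>>> play_rows([
  [100,0.05,0.2,-4,0],
  [100,0,0,-3,0],
  [100,0,0,-1.4,0],
  [30,0,0,0,0],
  [0,0,0,0,0],
  [0,0,0,0,0],
  [0,0,0,0,0],
  [0,0,0,0,0],
], squeeze=5)

```text
time_s: 2.65
position: [0.4682, -0.2374, 0.0309]
tcp_rot: [3.12, 0.366, 0.001]
wrist_force: [-0.3, 0.0, 0.5]
opening: 0.0441
grasp_force: 0.0
```

>>> play_rows([
  [0,0,0,0,0],
  [0,0,0,0,0],
  [0,0,0,0,0],
  [0,0,0,0,0],
  [0,0,0,0,0],
  [0,0,0,0,0],
])

```text
time_s: 3.4
position: [0.468, -0.2373, 0.0306]
tcp_rot: [3.12, 0.366, -0.0]
wrist_force: [-0.2, 0.4, -1.3]
opening: 0.0131
grasp_force: 5.0
```

>>> play_rows([
  [0,0,0,1,0],
  [0,0,0,3,0],
  [0,0.5,3,0,0],
  [0,0.5,5,0,0],
  [0,0.5,5,0,0],
  [0,0.5,5,0,0],
  [0,0.1,3,0,0],
  [0,0,1.3,0,0],
])

```text
time_s: 4.4
position: [0.4893, -0.0125, 0.0713]
tcp_rot: [-3.119, -0.371, -0.001]
wrist_force: [-0.6, -0.7, -0.5]
opening: 0.0125
grasp_force: 5.0
```

>>> play_rows([
  [0,0,0,-1.5,0],
  [0,0,0,-1.5,0],
  [0,0,0,-0.6,0],
  [0,0,0,-0.3,0],
  [0,0,0,0,0],
  [0,0,0,0,0],
])

```text
time_s: 5.15
position: [0.4893, -0.0144, 0.0319]
tcp_rot: [3.12, 0.366, 0.001]
wrist_force: [-0.9, -0.7, -0.5]
opening: 0.0125
grasp_force: 5.0
```

>>> play_rows([
  [0,0,0,-0.1,0],
  [0,0,0,0,0],
  [20,0,0,0,0],
  [60,0,0,0,0],
  [60,0,0,0,0],
  [60,0,0,0,0],
  [60,0,0,0,0],
])

```text
time_s: 6.02
position: [0.4891, -0.0144, 0.0306]
tcp_rot: [3.12, 0.366, -0.0]
wrist_force: [0.0, 0.2, 0.3]
opening: 0.0547
grasp_force: 0.0
```

>>> play_rows([
  [60,0,0,3,0],
  [60,0,0,5,0],
  [60,4,-2.4,0,0],
  [60,5,-3,0,0],
  [60,5,-3,0,0],
  [60,2.2,-1.1,0,0],
  [60,0,0,-3,0],
  [60,0,0,-2.5,0],
])

```text
time_s: 7.02
position: [0.6509, -0.1096, 0.0544]
tcp_rot: [-3.12, -0.366, 0.001]
wrist_force: [-0.4, -0.2, -0.5]
opening: 0.0552
grasp_force: 0.0
```

>>> play_rows([
  [60,0,0,-1.3,0],
  [30,0,0,0,0],
  [0,0,0,0,0],
  [0,0,0,0,0],
  [0,0,0,0,0],
  [0,0,0,0,0],
  [0,0,0,0,0],
], squeeze=8)

```text
time_s: 7.9
position: [0.6516, -0.1092, 0.0434]
tcp_rot: [3.12, 0.366, 0.002]
wrist_force: [-0.5, 0.3, 4.9]
opening: 0.0196
grasp_force: 8.0
```

>>> play_rows([
  [0,0,0,1,0],
  [0,0,0,3,0],
  [0,-3,-2.2,0,0],
  [0,-4.5,-3.3,0,0],
  [0,-4.5,-3.3,0,0],
  [0,-3.5,-2.6,0,0],
  [0,-2,-1.4,0,0],
  [0,-0.8,-0.6,0,0],
])

```text
time_s: 8.9
position: [0.4668, -0.2445, 0.0829]
tcp_rot: [3.12, 0.363, -0.001]
wrist_force: [0.2, -0.4, -0.4]
opening: 0.0197
grasp_force: 8.0
```

>>> play_rows([
  [0,0,0,-1.5,0],
  [0,0,0,-1.5,0],
  [0,0,0,-0.6,0],
  [0,0,0,-0.2,0],
  [0,0,0,0,0],
  [0,0,0,0,0],
])

```text
time_s: 9.65
position: [0.4684, -0.2434, 0.0449]
tcp_rot: [3.12, 0.366, 0.001]
wrist_force: [0.2, -0.7, -1.4]
opening: 0.0195
grasp_force: 8.0
```

>>> play_rows([
  [0,0,0,-0.1,0],
  [0,0,0,0,0],
  [0,0,0,0,0],
])

```text
time_s: 10.02
position: [0.4681, -0.2434, 0.0437]
tcp_rot: [3.12, 0.366, 0.0]
wrist_force: [-0.7, 0.5, -0.3]
opening: 0.0198
grasp_force: 8.0
```

>>> play_rows([
  [0,0,0,-0.05,0],
  [0,0,0,0,0],
  [25,0,0,0,0],
  [60,0,0,0,0],
  [60,0,0,0,0],
  [60,0,0,0,0],
  [60,0,0,3,0],
  [60,0,0,4.5,0],
])

```text
time_s: 11.02
position: [0.467, -0.2427, 0.1177]
tcp_rot: [-3.118, -0.366, 0.004]
wrist_force: [0.9, 0.0, -0.3]
opening: 0.0555
grasp_force: 0.0
```

>>> play_rows([
  [60,2,4,0,0],
  [60,2.5,5,0,0],
  [60,2.5,5,0,0],
  [60,2.5,5,0,0],
  [60,2.5,5,0,0],
  [60,2.5,5,0,0],
  [60,2,4,0,0],
  [60,1.2,1.9,0,0],
])

```text
time_s: 12.02
position: [0.6454, 0.1094, 0.1179]
tcp_rot: [-3.118, -0.372, -0.0]
wrist_force: [-0.9, -0.5, 0.3]
opening: 0.0553
grasp_force: 0.0
```

>>> play_rows([
  [60,0,0,-4,0],
  [60,0,0,-2.7,0],
  [60,0,0,-1.2,0],
  [30,0,0,0,0],
  [0,0,0,0,0],
  [0,0,0,0,0],
  [0,0,0,0,0],
  [0,0,0,0,0],
])

```text
time_s: 13.02
position: [0.6455, 0.1058, 0.0398]
tcp_rot: [-3.12, -0.366, -0.002]
wrist_force: [-0.8, 1.0, 2.5]
opening: 0.0178
grasp_force: 8.0
```

>>> play_rows([
  [0,0,0,0,0],
  [0,0,0,0,0],
])

```text
time_s: 13.28
position: [0.6455, 0.1059, 0.0397]
tcp_rot: [-3.12, -0.366, -0.002]
wrist_force: [-0.6, 1.6, 5.5]
opening: 0.0175
grasp_force: 8.0
```

>>> play_rows([
  [0,0,0,1,0],
  [0,0,0,3,0],
  [0,0.1,-3,0,0],
  [0,0.1,-5,0,0],
  [0,0.1,-5,0,0],
  [0,0.1,-5,0,0],
  [0,0.1,-3,0,0],
  [0,0.1,-0.9,0,0],
])

```text
time_s: 14.28
position: [0.6504, -0.1164, 0.0789]
tcp_rot: [3.12, 0.36, -0.001]
wrist_force: [-0.2, -0.4, 0.1]
opening: 0.0176
grasp_force: 8.0
```

>>> play_rows([
  [0,0,0,-1.5,0],
  [0,0,0,-1.5,0],
  [0,0,0,-0.6,0],
  [0,0,0,-0.3,0],
  [0,0,0,0,0],
  [0,0,0,0,0],
])

```text
time_s: 15.02
position: [0.6513, -0.1133, 0.0403]
tcp_rot: [3.12, 0.367, 0.001]
wrist_force: [0.7, 0.0, -0.2]
opening: 0.0179
grasp_force: 8.0
```

>>> play_rows([
  [0,0,0,-0.1,0],
  [0,0,0,0,0],
  [25,0,0,0,0],
  [60,0,0,0,0],
  [60,0,0,0,0],
  [60,0,0,0,0],
  [60,0,0,3,0],
  [60,0,0,5,0],
])

```text
time_s: 16.02
position: [0.6495, -0.1131, 0.1179]
tcp_rot: [-3.119, -0.366, 0.007]
wrist_force: [0.5, 0.6, 0.0]
opening: 0.0548
grasp_force: 0.0
```

>>> play_rows([
  [60,-2,4.5,0,0],
  [60,-2,5.2,0,0],
  [60,-2,5.2,0,0],
  [60,-2,5.2,0,0],
  [60,-2,5.2,0,0],
  [60,-2,5.2,0,0],
  [60,-2,4,0,0],
  [60,-1.9,2.9,0,0],
])

```text
time_s: 17.02
position: [0.491, 0.263, 0.1193]
tcp_rot: [-3.119, -0.369, -0.001]
wrist_force: [-0.2, 0.1, -0.1]
opening: 0.0553
grasp_force: 0.0
```

>>> play_rows([
  [60,0,0,-4,0],
  [60,0,0,-3,0],
  [60,0,0,-1.4,0],
  [30,0,0,0,0],
  [0,0,0,0,0],
  [0,0,0,0,0],
  [0,0,0,0,0],
  [0,0,0,0,0],
], squeeze=6)

```text
time_s: 18.02
position: [0.4925, 0.2609, 0.0357]
tcp_rot: [-3.12, -0.366, -0.002]
wrist_force: [-0.8, 0.8, 2.3]
opening: 0.0151
grasp_force: 6.0
```

>>> play_rows([
  [0,0,0,0,0],
  [0,0,0,0,0],
])

```text
time_s: 18.27
position: [0.4925, 0.261, 0.0356]
tcp_rot: [-3.12, -0.366, -0.001]
wrist_force: [-0.0, 0.6, 4.8]
opening: 0.0148
grasp_force: 6.0
```

To disc_second (0.6406, 0.103): dx +14.8, dy −15.8.

>>> play_rows([
  [0,0,0,1,0],
  [0,0,0,3,0],
  [0,2.5,-2.6,0,0],
  [0,4,-4.2,0,0],
  [0,4,-4.2,0,0],
  [0,2.5,-2.8,0,0],
  [0,1.3,-1.5,0,0],
  [0,0.5,-0.5,0,0],
])

```text
time_s: 19.27
position: [0.6399, 0.1023, 0.0749]
tcp_rot: [-3.12, -0.365, 0.001]
wrist_force: [-0.4, 0.6, 0.4]
opening: 0.015
grasp_force: 6.0
```

>>> play_rows([
  [0,0,0,-1.5,0],
  [0,0,0,-1.5,0],
  [0,0,0,-0.6,0],
  [0,0,0,-0.3,0],
  [0,0,0,0,0],
  [0,0,0,0,0],
])

```text
time_s: 20.02
position: [0.6403, 0.1027, 0.0364]
tcp_rot: [3.12, 0.366, 0.001]
wrist_force: [-0.2, -0.1, -0.0]
opening: 0.0147
grasp_force: 6.0
```

>>> play_rows([
  [0,0,0,-0.1,0],
  [0,0,0,0,0],
  [25,0,0,0,0],
  [60,0,0,0,0],
  [60,0,0,0,0],
  [60,0,0,0,0],
  [60,0,0,3,0],
  [60,0,0,5,0],
])

```text
time_s: 21.02
position: [0.6385, 0.1023, 0.114]
tcp_rot: [3.12, 0.366, -0.007]
wrist_force: [0.7, -0.4, 0.4]
opening: 0.0549
grasp_force: 0.0
```

>>> play_rows([
  [60,-4,-3.1,0,0],
  [60,-4.5,-3.5,0,0],
  [60,-4,-3.1,0,0],
  [60,-2.6,-2,0,0],
  [60,0,0,0,0],
  [60,0,0,-4,0],
  [60,0,0,-3,0],
  [60,0,0,-1.2,0],
])

```text
time_s: 22.02
position: [0.489, -0.0135, 0.0317]
tcp_rot: [-3.119, -0.368, 0.003]
wrist_force: [-0.4, -0.4, 0.5]
opening: 0.0552
grasp_force: 0.0
```

>>> play_rows([
  [60,0,0,-0.2,0],
  [30,0,0,0,0],
  [0,0,0,0,0],
  [0,0,0,0,0],
  [0,0,0,0,0],
  [0,0,0,0,0],
  [0,0,0,0,0],
  [0,0,0,0,0],
], squeeze=5)

```text
time_s: 23.02
position: [0.4893, -0.0144, 0.0313]
tcp_rot: [3.12, 0.366, 0.001]
wrist_force: [-0.7, -0.5, 3.1]
opening: 0.0129
grasp_force: 5.0
```

>>> play_rows([
  [0,0,0,1,0],
  [0,0,0,3,0],
  [0,0,4,0,0],
  [0,0,6,0,0],
  [0,0,6,0,0],
  [0,0,6,0,0],
  [0,0,4,0,0],
  [0,0,1.7,0,0],
])

```text
time_s: 24.02
position: [0.4884, 0.2654, 0.0715]
tcp_rot: [-3.119, -0.372, -0.0]
wrist_force: [0.3, -0.2, 0.0]
opening: 0.0128
grasp_force: 5.0
```

>>> play_rows([
  [0,0,0,-1.5,0],
  [0,0,0,-1.5,0],
  [0,0,0,-0.6,0],
  [0,0,0,-0.3,0],
  [0,0,0,0,0],
  [0,0,0,0,0],
])

```text
time_s: 24.78
position: [0.4893, 0.2627, 0.0324]
tcp_rot: [-3.12, -0.366, -0.001]
wrist_force: [0.0, -0.3, 0.5]
opening: 0.0128
grasp_force: 5.0
```

Release, then move back and up so the arm clears the view.

>>> play_rows([
  [0,0,0,-0.1,0],
  [0,0,0,0,0],
  [25,0,0,0,0],
  [60,0,0,0,0],
  [60,0,0,0,0],
  [60,0,0,0,0],
  [60,0,0,3,0],
  [60,0,0,5,0],
])

```text
time_s: 25.78
position: [0.4878, 0.262, 0.1104]
tcp_rot: [3.119, 0.366, -0.006]
wrist_force: [1.0, 0.4, -0.1]
opening: 0.0554
grasp_force: 0.0
```

>>> play_rows([
  [60,0,3,3,0],
  [60,0,5,3,0],
  [60,-1,5,2,0],
  [60,-1,5,0,0],
  [60,-1,5,0,0],
  [60,-1,5,0,0],
  [60,0,0,0,0],
  [60,0,0,0,0],
])

```text
time_s: 26.78
position: [0.4491, 0.5419, 0.1905]
tcp_rot: [3.119, 0.366, -0.001]
wrist_force: [0.7, -0.3, -0.5]
opening: 0.0554
grasp_force: 0.0
```

Run:
```python
from h import *
p,d=ctrl.camera("top");cv2.imwrite("pics/top1.png",p[:,:,::-1]);look(p,d,"top")
P=cloud("top",d);print(P[148,450]);print(ctrl.read_state()["position"])
```

```text
top px [167. 270.] enc [0.4891 0.2624] r 0.0393 lsq [0.4886 0.262 ] 0.0379 top 0.052 stem [0.4884 0.2608] ext [0.012 0.012] n37, cap [0.032 0.032]
top px [299. 246.] enc [ 0.4899 -0.0139] r 0.0684 lsq [ 0.4899 -0.014 ] 0.0556 
top px [409. 234.] enc [ 0.4681 -0.2431] r 0.062 lsq [ 0.4686 -0.2428] 0.0603 top 0.072 stem [ 0.469  -0.2429] ext [0.019 0.018] n81, cap [0.062 0.061]
top px [233. 186.] enc [0.6407 0.1027] r 0.0469 lsq [0.6404 0.1029] 0.0453 top 0.058 stem [0.6399 0.1011] ext [0.013 0.012] n41, cap [0.042 0.043]
top px [331. 163.] enc [ 0.6513 -0.1132] r 0.0543 lsq [ 0.6514 -0.1134] 0.0527 top 0.064 stem [ 0.6503 -0.1135] ext [0.016 0.017] n59, cap [0.051 0.052]
[ 0.63063225 -0.36814326  0.02655237]
[0.44986202 0.54127996 0.19073937]
```

View pics/top1.png

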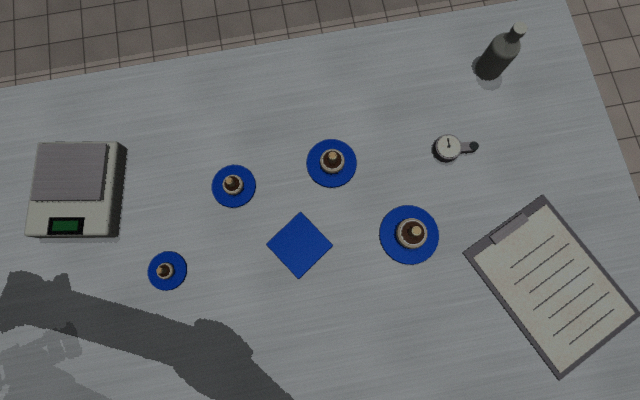

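All four mushrooms stand stem up within about 2 mm of their discs' centres: smallest (167,270), second (233,186), third (331,163) and largest (409,235). The tile at (300,245) is empty and the gauge hasn't moved, so I'm handing in.

```bash
python3 -c "
from rig import ctrl
print(ctrl.hand_in())"
```

```text
the job is handed in; nothing more can be done
None
```

The job is handed in: each mushroom stands stem up within about 2 mm of the centre of its own disc, the tile is empty, and the gauge has not moved.

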